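# Snap the parts case lid shut

### The arm

A 6-joint arm with a two-finger parallel gripper is mounted at the origin on the work surface. World frame = base frame: x ahead of the robot, y to its left, z up, the work surface at z = 0. Lengths are in m, angles in degrees, forces in N, time in s.
With the tool pointing down it reaches from about 0.4 to 0.825 m from the base axis. Payload 7 kg.
Tool frame: the origin (TCP) lies at the very end of the fingers, on their centre line; the grasp point (between the pads) lies 19 mm behind it; z points along the fingers, x is the direction in which the jaws open and shut, and the axes are right-handed (so a half turn about z gives the same grasp; the last joint's range is limited). The gripper opens to 88 mm and grips with 3 to 60 N. Pads are 19 mm wide; open, the fingers measure 130 mm over their backs; the gripper's body (78 mm by 193 mm) begins 47 mm behind the grasp point.
Start: joints at [80.506, 20.546, 0.682, 0, -70.136, -16.507], TCP at [0.296, 0.607, 0.227] pointing down, gripper open.
Joint ranges: [-176.03, 176.03], [-82.01, 121.73], [-58.28, 71.71], [-173.87, 95.51], [-174.79, -0.11], [-173.66, 173.66]. Speed limits (degrees/s): [136.94, 136.94, 172.46, 180, 180, 180].

### API

Orientations are given as [roll, pitch, yaw] about the fixed x, y, z axes, in that order (R = Rz(yaw) Ry(pitch) Rx(roll)).
In Python, from plant import get_state, optics, order, finder gives the robot as it stands.
- The arm moves only by the shell command python3 -m crank 'ROWS' [FORCE]. ROWS is JSON, a list of rows, each an object of numbers: "dx", "dy", "dz": the shift along the tool's x, y, z in mm; "wx", "wy", "wz": the turn, a rotation vector about the tool's x, y, z in degrees; "hand": the opening in per cent of the stroke, from 0 (shut) to 100 (fully open). A call has 1 to 10 rows; each row shifts and turns the commanded pose from where the row before left it, along the tool's axes as they then stand; what a row does not reach is not made up. A row lasts 1/8 s, in which the tool goes at most 62.5 mm and 10.7 degrees, less where a joint would pass 70% of its speed; a pose out of reach is approached as far as the arm can. A call is refused whole if a number of a shift passes 62.5 or a number of a turn 10.7, either way. A call with a gripper value outside its range is refused whole. The fingers move at their own pace and stop on an object; FORCE is the grip in N (left out, the last holds). Time passes only in rows, so rows that do not move let the fingers close. It gives the time, the measured TCP pose, the force and the opening at its end, in the units of the state.
- get_state(): the state, without advancing time (a new reading comes with each control period).
- optics.capture(name): name is "scene" or "top" or "wrist"; returns the picture (400x640x3 uint8, blue, green, red); there is no depth.
- optics.calibration(name): a dict with "intrinsics" (3x3 intrinsics, pixels), "R" (3x3) and "t" (3): a world point X has camera coordinates R X + t; the wrist camera has in their place "T_tool_cam" (4x4, takes a point from camera to tool coordinates, whose origin is the TCP and whose axes are the tool frame's). Camera axes: x right, y down, z forward; pixel columns grow to the right and rows downward; lengths in m; the calibration is good to about 2 mm. A picture is of the moment at which its call begins: read the wrist's pose just before it. calibration takes no time and is no camera call.
- order.close_job(): hands the job in, once; it reports no verdict.
Trained networks look in the newest picture that a camera, given by its name, has taken for a name from the list of things; names that differ only in an ending like _2 or _b are one class to them, and where a whole thing is asked for, a point or a joint stands for the part that bears it (a point fixed in the world has none). Each returns a list of dicts, best first, with "conf" (0 to 1); they miss things now and then, are a little off and sometimes report something else, mostly with a low value. They report only what shows in the picture. A call takes as long as a camera call. They do not tell look-alikes from the thing itself.
- finder.masks_of(thing, camera): "mask" (400x640 bool, what is visible of it) and "rect" ([centre column, centre row, width, height] in pixels, round what is visible of it).
- finder.place_of(thing, camera): "centre" ([column, row] in pixels: a listed point, or the origin of a listed thing).
The state is a dict: "time_s": time; "joints": joint angles; "qd": joint speeds; "joint_torque": joint torques, N m; "tcp_pos": TCP position; "eef_rot": TCP orientation; "contact_force": force on the tool from outside, world axes, zero at the start; "moment": the same for the moment, N m; "gripper_width": finger opening in m.
Only numpy, scipy, OpenCV 4.12 (cv2) and the standard library are available. Lean on these libraries where they do the work, as an engineer would, in place of code of your own. Each camera call takes 0.05 s, during which the arm holds its last target.

### The job

The lid of the model parts case on the mat is not properly closed: press down each section of its white rim that still stands proud with the fingertips, going around until all four sections have clicked shut. Press on the rim only, not on the clear pane; do not lift the case or push it away, and leave everything else on the table where it stands.

Things in the scene. Friction and masses are not known exactly. Their poses are not given: they have to be found in the camera images.
- case: loose grey plastic parts case on a dark mat, 0.75 to 1.2 kg, 130 mm along its x, 180 mm along its y. Origin: centre of its underside, z up. White lid rim: one straight section per side (sec_a at -x, sec_b +y, sec_c +x, sec_d -y), fixed corner blocks between them, a clear pane inside. Tops above the underside: corners and shut sections 62 mm, proud sections 70 mm.
- sec_a_top (a point): centre of the flat top face of long rim section sec_a, 134 mm long and 18 mm wide; the point goes down with the section. The x axis points inward across the rim (from the outer edge to the pane), y along the section, z up.
- sec_a (a joint): how far section sec_a has been pressed down, in m: 0 standing proud, 0.008 clicked shut (it starts proud). A snap catch: pushing down straight on its top resists with up to about 11 N, past about half-way it snaps down by itself and stays at 0.008; let go earlier it springs back up.
- sec_b_top (a point): centre of the flat top face of short rim section sec_b, 84 mm long and 18 mm wide; the point goes down with the section. The x axis points inward across the rim (from the outer edge to the pane), y along the section, z up.
- sec_b (a joint): how far section sec_b has been pressed down, in m: 0 standing proud, 0.008 clicked shut (it starts either proud or already shut). A snap catch: pushing down straight on its top resists with up to about 11 N, past about half-way it snaps down by itself and stays at 0.008; let go earlier it springs back up.
- sec_c_top (a point): centre of the flat top face of long rim section sec_c, 134 mm long and 18 mm wide; the point goes down with the section. The x axis points inward across the rim (from the outer edge to the pane), y along the section, z up.
- sec_c (a joint): how far section sec_c has been pressed down, in m: 0 standing proud, 0.008 clicked shut (it starts either proud or already shut). A snap catch: pushing down straight on its top resists with up to about 11 N, past about half-way it snaps down by itself and stays at 0.008; let go earlier it springs back up.
- sec_d_top (a point): centre of the flat top face of short rim section sec_d, 84 mm long and 18 mm wide; the point goes down with the section. The x axis points inward across the rim (from the outer edge to the pane), y along the section, z up.
- sec_d (a joint): how far section sec_d has been pressed down, in m: 0 standing proud, 0.008 clicked shut (it starts proud). A snap catch: pushing down straight on its top resists with up to about 11 N, past about half-way it snaps down by itself and stays at 0.008; let go earlier it springs back up.
- pane: thin clear pane 96 x 146 mm in the middle of the lid, inside the rim; origin at its centre; its top face lies 52 mm above the case's underside, 10 mm below the tops of the shut sections. Not to be pressed.
- pot_1: small grey paint pot with a white cap, 30 mm across and 36 mm high, on the mat near the case; origin at the centre of its underside. A bystander.
- pot_2: small green paint pot with a white cap, 30 mm across and 36 mm high, on the mat near the case; origin at the centre of its underside. A bystander.
- pot_3: small light grey paint pot with a white cap, 30 mm across and 36 mm high, on the mat near the case; origin at the centre of its underside. A bystander.
- cement: white glue bottle, 36 mm across and 70 mm high, on the table to the left of the mat; origin at the centre of its underside. A bystander.
- screwdriver: screwdriver about 150 mm long lying on the table to the right of the mat; origin on its underside, on its long axis. A bystander.
- carton: closed cardboard carton 100 x 110 x 40 mm lying on the table, far right; origin at the centre of its underside. A bystander.
- brush_jar: glass jar 68 mm across and 90 mm high with brushes standing in it up to about 0.20 m, far left; origin at the centre of its underside. A bystander.
Mind the look-alikes: they are no part of the job. Of the things that look like the case, take the one that is nearest to the robot's base at the start.

How it is judged (in metres and radians):
At the end, for the whole second after the job is handed in: all four rim sections are clicked shut (each pressed down more than 6.5 of its 8 mm), and the case lies flat and at rest within 40 mm of where it started (value of joint each of sec_a, sec_b, sec_c, sec_d above 0.0065 m and angle between case's own z axis and vertical below 0.05 rad and linear speed of case below 0.02 m/s and distance of case from where it was at the start of the episode below 0.04 m); the robot touches nothing.
It fails at once if the case is lifted more than 15 mm (height (world z) of case above 0.018 m).
It fails at once if the case is pushed more than 40 mm away (distance of case from where it was at the start of the episode above 0.04 m).
It fails at once if the clear pane is pressed with more than 5 N (contact force between pane and anything else above 5 N).
It fails at once if a bystander is moved more than 30 mm, lifted or knocked over (distance of any of pot_1, pot_2, pot_3, cement, screwdriver, carton, brush_jar from where it was at the start of the episode above 0.03 m or angle between any of pot_1, pot_2, pot_3, cement, carton, brush_jar's own z axis and vertical above 0.5 rad).
It also fails if it takes over 48 s, if anything falls off the work surface, if the arm or the gripper's body presses on something with over 40 N, if the wrist force passes 120 N, or if a joint passes its speed limit or range.

## Working session

There is one attempt and no reset: what is moved stays moved. The work goes in short steps, Python scripts to look and compute and a shell command to move; the robot and the scene stay as the last step left them, time stands still between calls to the robot, and variables do not carry over. Pictures are saved under pics/ and viewed, and the job is handed in when it is done.

```bash
mkdir -p pics; ls
python3 - <<'E'
from plant import get_state, optics, order, finder
import cv2, numpy as np
s=get_state(); print({k:np.round(v,3).tolist() for k,v in s.items()})
for n in ["top","scene"]:
    im=optics.capture(n); cv2.imwrite(f"pics/{n}0.png",im)
    c=optics.calibration(n); print(n,{k:np.round(v,4).tolist() for k,v in c.items()})
    for d in finder.masks_of("case",n)[:4]: print("case",d['conf'],d['rect'])
print(optics.calibration("wrist"))
E
```

```text
pics
{'time_s': 0.0, 'joints': [80.506, 20.59, 0.633, -0.02, -70.133, -16.508], 'qd': [-0.056, -0.049, 0.033, 0.012, -0.113, 0.146], 'joint_torque': [-0.001, -58.272, 29.306, 6.997, 0.007, -0.0], 'tcp_pos': [0.296, 0.606, 0.226], 'eef_rot': [-179.992, -0.092, -116.009], 'contact_force': [0.01, 0.46, 0.647], 'moment': [0.002, -0.014, -0.062], 'gripper_width': 0.088}
top {'intrinsics': [[456.2489, 0.0, 323.4298], [0.0, 456.2489, 208.1567], [0.0, 0.0, 1.0]], 'R': [[0.0008, -0.9997, -0.0251], [-0.9892, 0.0029, -0.1464], [0.1464, 0.025, -0.9889]], 't': [0.0272, 0.5428, 1.4964]}
case 0.98 [360.8, 213.8, 68.4, 60.3]
case 0.7 [244.7, 168.2, 67.9, 63.3]
scene {'intrinsics': [[375.8222, 0.0, 320.7701], [0.0, 375.8222, 199.8988], [0.0, 0.0, 1.0]], 'R': [[0.5888, 0.8082, 0.0098], [0.636, -0.4558, -0.6227], [-0.4988, 0.3729, -0.7824]], 't': [-0.3081, -0.2761, 1.4002]}
case 0.95 [289.2, 228.8, 73.2, 74.1]
case 0.65 [433.9, 202.6, 67.5, 54.8]
case 0.36 [157.9, 260.8, 46.1, 28.6]
{'intrinsics': array([[322.59178525,   0.        , 312.84091644],
       [  0.        , 322.59178525, 194.96673563],
       [  0.        ,   0.        ,   1.        ]]), 'T_tool_cam': array([[ 9.99999597e-01,  8.91701951e-04, -1.00017019e-04,
         3.07980132e-04],
       [-8.16097705e-04,  9.50176146e-01,  3.11712409e-01,
        -8.50698210e-02],
       [ 3.72988349e-04, -3.11712202e-01,  9.50176491e-01,
        -1.58177338e-01],
       [ 0.00000000e+00,  0.00000000e+00,  0.00000000e+00,
         1.00000000e+00]])}
```

View pics/top0.png

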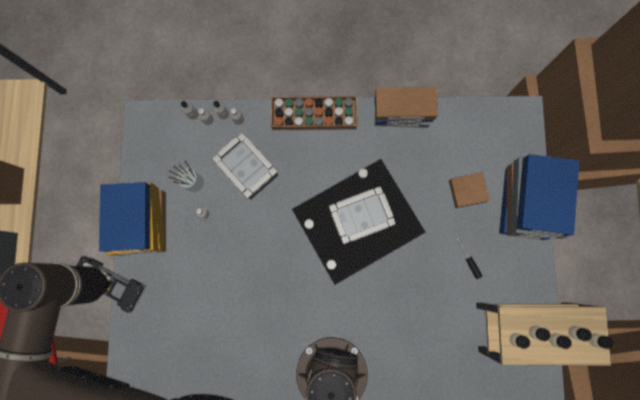

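View pics/scene0.png

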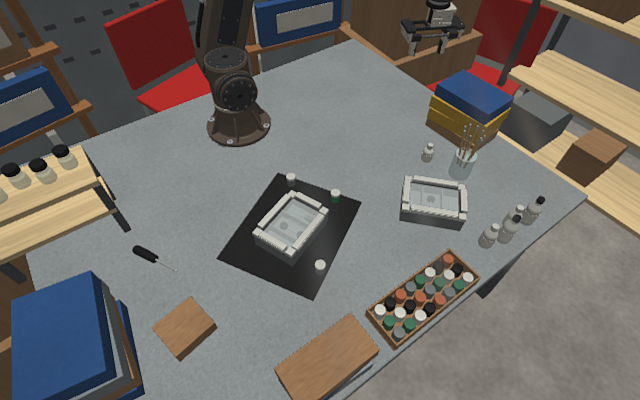

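```bash
cat > h.py <<'E'
import numpy as np, cv2
from plant import get_state, optics, order, finder
from scipy.spatial.transform import Rotation as Ro
def cam(n,s=None):
    c=optics.calibration(n); K=c['intrinsics']
    if n!='wrist': return K,np.array(c['R']),np.array(c['t'])
    s=s or get_state()
    T=np.eye(4); T[:3,:3]=Ro.from_euler('xyz',s['eef_rot'],degrees=True).as_matrix(); T[:3,3]=s['tcp_pos']
    W=np.linalg.inv(T@np.array(c['T_tool_cam'])); return K,W[:3,:3],W[:3,3]
def toplane(uv,z,K,R,t):
    uv=np.atleast_2d(np.array(uv,float)); d=np.c_[(uv[:,0]-K[0,2])/K[0,0],(uv[:,1]-K[1,2])/K[1,1],np.ones(len(uv))]@R
    C=-R.T@t; return C+d*((z-C[2])/d[:,2])[:,None]
def proj(X,K,R,t):
    p=(np.atleast_2d(X)@R.T+t)@K.T; return p[:,:2]/p[:,2:]
E
python3 - <<'E'
from h import *
im=cv2.imread('pics/top0.png'); cv2.imwrite('pics/top0z.png',cv2.resize(im[120:270,200:410],None,fx=3.8,fy=3.8,interpolation=cv2.INTER_CUBIC))
c=cam('top')
for p in [(360.8,213.8),(244.7,168.2)]:
    q=toplane(p,0.04,*c)[0]; print(p,q,np.hypot(*q[:2]))
E
```

```text
(360.8, 213.8) [ 0.52332324 -0.09881357  0.04      ] 0.5325704937762497
(244.7, 168.2) [0.68209322 0.29674931 0.04      ] 0.7438489818914373
```

View pics/top0z.png

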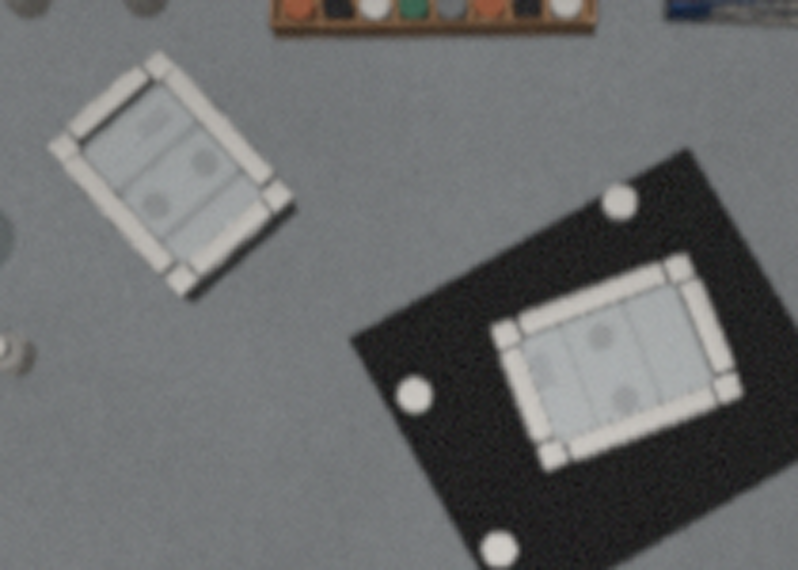

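Two candidates for the case: A at px (361, 214) in the top picture, on the dark mat and 0.53 m from the base, and B at px (245, 168), on bare table and 0.74 m away. A fits, being on the mat and nearest; the enlarged crop shows it at the lower right on the black mat, with three pots round it. I'll go over A for a wrist view.

```bash
python3 -m crank '[{"dx":30,"dy":-29,"hand":0},{"dx":44,"dy":-42.7},{"dx":44,"dy":-42.7},{"dx":44,"dy":-42.7},{"dx":44,"dy":-42.7},{"dx":44,"dy":-42.7},{"dx":44,"dy":-42.7},{"dx":44,"dy":-42.7},{"dx":44,"dy":-42.7},{"dx":44,"dy":-42.7}]' && python3 -m crank '[{"dx":44,"dy":-42.7},{"dx":44,"dy":-42.7},{"dx":15,"dy":-14},{},{},{}]'
python3 - <<'E'
from h import *
s=get_state(); im=optics.capture('wrist'); cv2.imwrite('pics/w1.png',im)
print({k:np.round(s[k],3).tolist() for k in ['time_s','joints','tcp_pos','eef_rot','contact_force','gripper_width']})
c=cam('wrist',s)
for n in 'abcd':
    for d in finder.place_of(f'sec_{n}_top','wrist')[:5] if n in 'ab' else []:
        print(n,d['conf'],np.round(d['centre'],1),[np.round(toplane(d['centre'],z,*c)[0],4) for z in (.065,.073)])
for d in finder.place_of('case','wrist')[:2]: print('case',d['conf'],d['centre'],toplane(d['centre'],.003,*c)[0])
for d in finder.place_of('pane','wrist')[:2]: print('pane',d['conf'],d['centre'],toplane(d['centre'],.055,*c)[0])
E
```

```text
{'time_s': 0.2, 'joints': [80.506, 20.576, 0.654, -0.012, -70.137, -16.507], 'tcp_pos': [0.296, 0.606, 0.226], 'eef_rot': [-179.994, -0.059, -116.005], 'contact_force': [0.375, 0.384, -0.033], 'gripper_width': 0.087}validation failed for argument at $[0]...
```

View pics/w1.png

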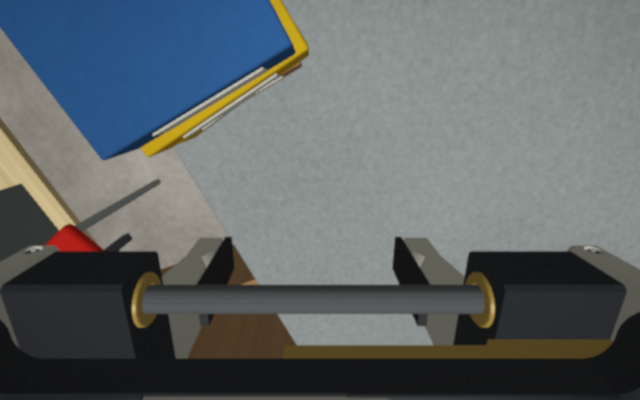

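```bash
python3 -m crank '[{"dx":30,"dy":-29,"dz":0,"wx":0,"wy":0,"wz":0,"hand":0},{"dx":44,"dy":-42.7,"dz":0,"wx":0,"wy":0,"wz":0,"hand":0}]'; python3 -m crank --help | head -20
```

```text
time_s: 0.7
tcp_pos: [0.3278, 0.5085, 0.2259]
eef_rot: [-180.0, -0.0, -115.9]
contact_force: [1.2, 0.1, -0.0]
gripper_width: 0.0731invalid input: not JSON, or not a number
```

```bash
python3 -m crank '[{"dx":46,"dy":-38,"dz":0,"wx":0,"wy":0,"wz":0,"hand":0},{"dx":46,"dy":-38,"dz":0,"wx":0,"wy":0,"wz":0,"hand":0},{"dx":46,"dy":-38,"dz":0,"wx":0,"wy":0,"wz":0,"hand":0},{"dx":46,"dy":-38,"dz":0,"wx":0,"wy":0,"wz":0,"hand":0},{"dx":46,"dy":-38,"dz":0,"wx":0,"wy":0,"wz":0,"hand":0},{"dx":46,"dy":-38,"dz":0,"wx":0,"wy":0,"wz":0,"hand":0},{"dx":46,"dy":-38,"dz":0,"wx":0,"wy":0,"wz":0,"hand":0},{"dx":46,"dy":-38,"dz":0,"wx":0,"wy":0,"wz":0,"hand":0},{"dx":46,"dy":-38,"dz":0,"wx":0,"wy":0,"wz":0,"hand":0},{"dx":46,"dy":-38,"dz":0,"wx":0,"wy":0,"wz":0,"hand":0}]' && python3 -m crank '[{"dx":0,"dy":0,"dz":0,"wx":0,"wy":0,"wz":6,"hand":0},{"dx":0,"dy":0,"dz":0,"wx":0,"wy":0,"wz":0,"hand":0},{"dx":0,"dy":0,"dz":0,"wx":0,"wy":0,"wz":0,"hand":0}]'
cat > look.py <<'E'
import sys
from h import *
s=get_state(); im=optics.capture('wrist'); cv2.imwrite(sys.argv[1],im)
print({k:np.round(s[k],4).tolist() for k in ['time_s','joints','tcp_pos','eef_rot','contact_force','gripper_width']})
c=cam('wrist',s); np.savez('c.npz',K=c[0],R=c[1],t=c[2])
for n in ['sec_a_top','sec_b_top']:
    for d in finder.place_of(n,'wrist')[:5]:
        print(n,d['conf'],np.round(d['centre'],1),[np.round(toplane(d['centre'],z,*c)[0],4) for z in (.064,.072)])
for d in finder.place_of('case','wrist')[:2]: print('case',d['conf'],d['centre'],toplane(d['centre'],.002,*c)[0])
E
python3 look.py pics/w2.png
```

```text
time_s: 1.95
tcp_pos: [0.4681, -0.0732, 0.2272]
eef_rot: [-179.9, 0.1, -116.0]
contact_force: [1.0, 1.0, -0.6]
gripper_width: 0.0004
time_s: 2.33
tcp_pos: [0.4678, -0.0708, 0.2267]
eef_rot: [-180.0, 0.0, -121.8]
contact_force: [0.6, -0.6, 0.1]
gripper_width: 0.0006
{'time_s': 2.325, 'joints': [15.3033, 1.1467, -23.8008, -0.0005, -65.0356, 42.8632], 'tcp_pos': [0.4678, -0.0708, 0.2267], 'eef_rot': [-179.9888, 0.0127, -121.8337], 'contact_force': [0.6339, -0.5576, 0.1421], 'gripper_width': 0.0006}
sec_a_top 0.85 [360.2 154.3] [array([ 0.462 , -0.1236,  0.064 ]), array([ 0.464 , -0.1234,  0.072 ])]
sec_b_top 0.63 [262.  185.1] [array([ 0.4874, -0.0213,  0.064 ]), array([ 0.4887, -0.0237,  0.072 ])]
case 0.82 [314.7, 113.3] [ 0.51640456 -0.10372732  0.002     ]
case 0.26 [209.4, 208.5] [0.48694521 0.07120637 0.002     ]
```

View pics/w2.png

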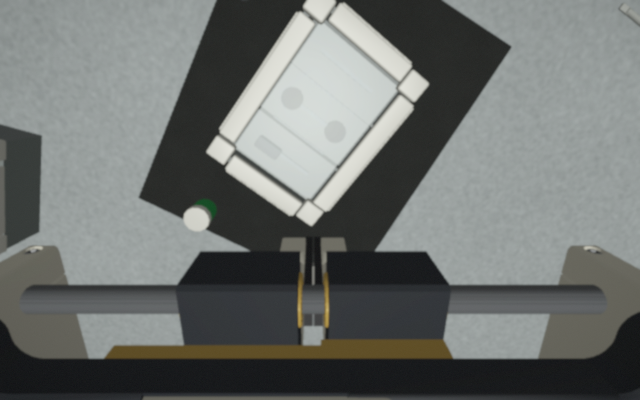

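The wrist picture shows case A, with corner blocks at about (320,8), (413,84), (310,212) and (221,150), and the green pot at (200,213). I'll fit the outline to it, then enlarge.

Run:
```python
from h import *
from scipy.optimize import least_squares
f=np.load('c.npz'); c=(f['K'],f['R'],f['t'])
im=cv2.imread('pics/w2.png')
cv2.imwrite('pics/w2z.png',cv2.resize(im[0:230,180:450],None,fx=2.6,fy=2.6,interpolation=cv2.INTER_CUBIC))
px=np.array([(320,8),(413,84),(310,212),(221,150)],float)
P=toplane(px,.065,*c)[:,:2]; print(P.round(4))
print([round(float(np.linalg.norm(P[i]-P[(i+1)%4])),4) for i in range(4)], 'expect .112/.162', P.mean(0))
L=np.array([(.056,-.081),(-.056,-.081)])
```

```text
[[ 0.5942 -0.1568]
 [ 0.4944 -0.1981]
 [ 0.4362 -0.048 ]
 [ 0.5392 -0.0076]]
[0.1079, 0.161, 0.1107, 0.1591] expect .112/.162 [ 0.51601834 -0.10262529]
```

View pics/w2z.png

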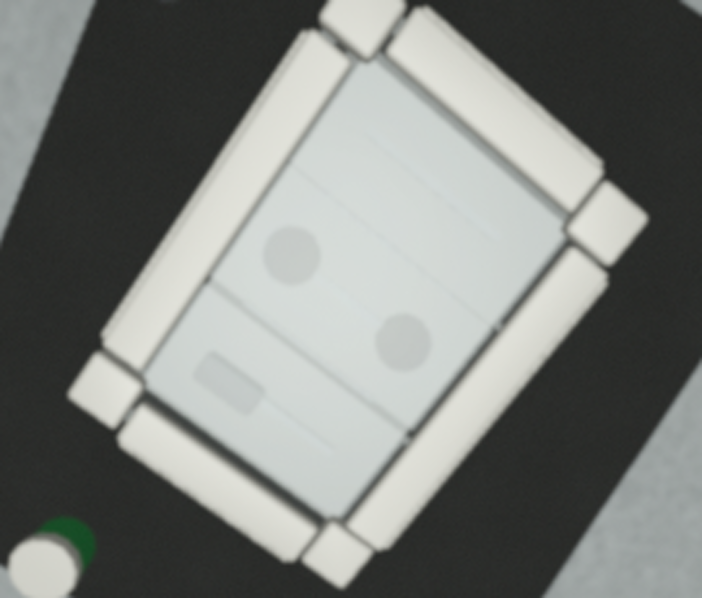

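```bash
python3 -m crank '[{"dx":0,"dy":0,"dz":0,"wx":0,"wy":0,"wz":-10.6,"hand":0},{"dx":0,"dy":0,"dz":0,"wx":0,"wy":0,"wz":-10.6,"hand":0},{"dx":0,"dy":0,"dz":0,"wx":0,"wy":0,"wz":-10.6,"hand":0},{"dx":0,"dy":0,"dz":0,"wx":0,"wy":0,"wz":-10.6,"hand":0},{"dx":0,"dy":0,"dz":0,"wx":0,"wy":0,"wz":-10.4,"hand":0},{"dx":0,"dy":0,"dz":0,"wx":0,"wy":0,"wz":0,"hand":0}]'
python3 look.py pics/w3.png
cat > to.py <<'E'
import sys
from h import *
s=get_state(); R=Ro.from_euler('xyz',s['eef_rot'],degrees=True).as_matrix()
print('z',s['tcp_pos'][2],'yaw',s['eef_rot'][2])
C=np.array([.516,-.103]) if len(sys.argv)<3 else np.array(eval(sys.argv[1])); a=-69.1 if len(sys.argv)<3 else float(sys.argv[2])
v=np.array([np.cos(np.radians(a)),np.sin(np.radians(a))]); u=np.array([-v[1],v[0]])
for n,p in dict(near=C-.056*u,far=C+.056*u,left=C-.081*v,right=C+.081*v).items():
    d=R.T@np.r_[p-s['tcp_pos'][:2],.072-s['tcp_pos'][2]]*1e3; print(n,p.round(4),d.round(1))
E
python3 to.py
```

```text
time_s: 3.28
tcp_pos: [0.4678, -0.0708, 0.2266]
eef_rot: [-180.0, 0.0, -69.2]
contact_force: [-0.5, -0.4, 0.7]
gripper_width: 0.0003
{'time_s': 3.275, 'joints': [15.3063, 1.1574, -23.7973, -0.0017, -65.0357, 95.5053], 'tcp_pos': [0.4678, -0.0708, 0.2266], 'eef_rot': [-179.9903, 0.0007, -69.1891], 'contact_force': [-0.5032, -0.3695, 0.6723], 'gripper_width': 0.0003}
sec_a_top 0.58 [358.9 200.6] [array([ 0.4604, -0.1257,  0.064 ]), array([ 0.4625, -0.1236,  0.072 ])]
sec_b_top 0.79 [278.6 143.4] [array([ 0.4872, -0.0272,  0.064 ]), array([ 0.4887, -0.0275,  0.072 ])]
sec_b_top 0.67 [352.1 134.3] [array([ 0.5215, -0.0919,  0.064 ]), array([ 0.5222, -0.0907,  0.072 ])]
case 0.56 [353.8, 136.3] [ 0.51513864 -0.10457611  0.002     ]
z 0.22658832973227966 yaw -69.33794646557716
near [ 0.4637 -0.123 ] [ 47.1  22.2 154.6]
far [ 0.5683 -0.083 ] [ 46.6 -89.8 154.6]
left [ 0.4871 -0.0273] [-34.2 -33.5 154.6]
right [ 0.5449 -0.1787] [127.8 -34.2 154.6]
```

View pics/w3.png

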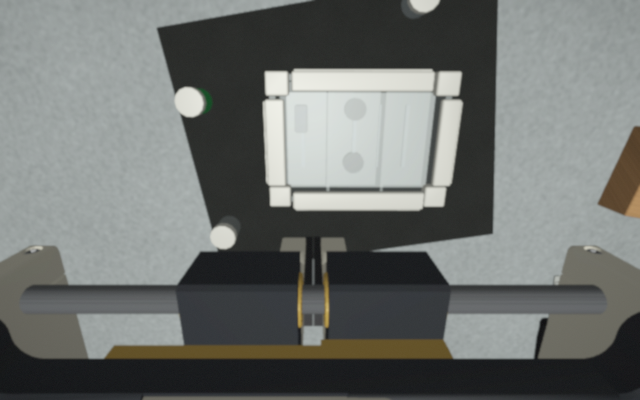

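```bash
cat > ov.py <<'E'
import sys
from h import *
f=np.load('c.npz'); c=(f['K'],f['R'],f['t']); im=cv2.imread(sys.argv[1]); F=4
C=np.array(eval(sys.argv[3])); a=float(sys.argv[4])
v=np.array([np.cos(np.radians(a)),np.sin(np.radians(a))]); u=np.array([-v[1],v[0]])
x0,x1,y0,y1=[int(k) for k in sys.argv[5].split(',')]; F=min(800/(x1-x0),600/(y1-y0))
z=cv2.resize(im[y0:y1,x0:x1],None,fx=F,fy=F,interpolation=cv2.INTER_CUBIC)
def poly(pts,zz,col):
    X=np.array([np.r_[C+p[0]*u+p[1]*v,zz] for p in pts]); q=((proj(X,*c)-[x0,y0]+.5)*F).astype(int); cv2.polylines(z,[q],True,col,1)
for zz,col in ((.065,(0,0,255)),(.073,(255,0,0))):
    for sx in (-1,1): poly([(sx*.047,-.067),(sx*.065,-.067),(sx*.065,.067),(sx*.047,.067)],zz,col)
    for sy in (-1,1): poly([(-.042,sy*.072),(-.042,sy*.09),(.042,sy*.09),(.042,sy*.072)],zz,col)
for sx in (-1,1):
  for sy in (-1,1): poly([(sx*.047,sy*.072),(sx*.065,sy*.072),(sx*.065,sy*.09),(sx*.047,sy*.09)],.065,(0,160,0))
cv2.imwrite(sys.argv[2],z)
E
python3 ov.py pics/w3.png pics/w3o.png '(.516,-.103)' -69.1 250,480,55,225
```

```text
(no output)
```

View pics/w3o.png

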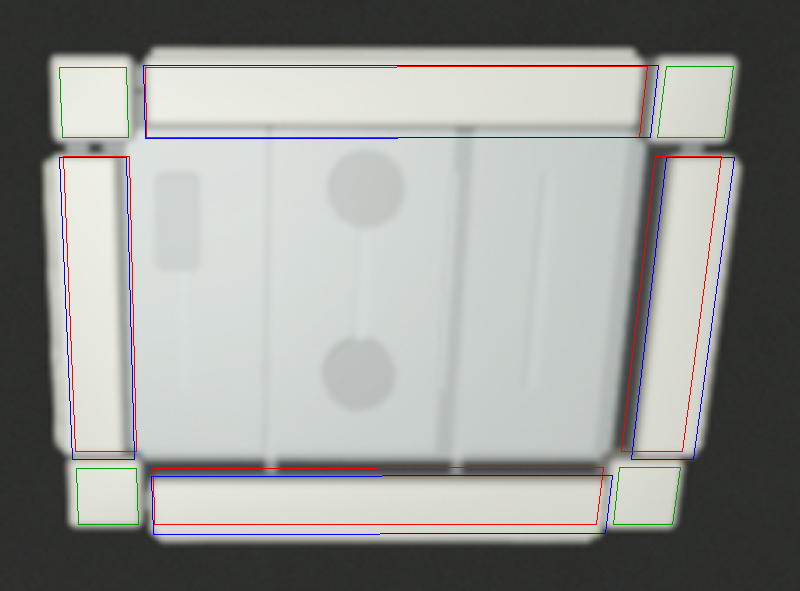

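```bash
python3 -m crank '[{"dx":47,"dy":22,"dz":10,"wx":0,"wy":0,"wz":0,"hand":0},{"dx":0,"dy":0,"dz":50,"wx":0,"wy":0,"wz":0,"hand":0},{"dx":0,"dy":0,"dz":50,"wx":0,"wy":0,"wz":0,"hand":0},{"dx":0,"dy":0,"dz":30,"wx":0,"wy":0,"wz":0,"hand":0},{"dx":0,"dy":0,"dz":0,"wx":0,"wy":0,"wz":0,"hand":0},{"dx":0,"dy":0,"dz":0,"wx":0,"wy":0,"wz":0,"hand":0}]'; python3 look.py pics/w4.png; python3 to.py
```

```text
time_s: 4.22
tcp_pos: [0.4649, -0.123, 0.0877]
eef_rot: [-179.9, -0.0, -69.2]
contact_force: [-0.2, -0.2, 0.3]
gripper_width: 0.0004
{'time_s': 4.225, 'joints': [8.7025, 10.4829, -33.9728, 0.0337, -45.471, 102.0564], 'tcp_pos': [0.4649, -0.123, 0.0877], 'eef_rot': [-179.9333, -0.0388, -69.2175], 'contact_force': [-0.238, -0.1597, 0.282], 'gripper_width': 0.0004}
sec_a_top 0.95 [313.4 243.7] [array([ 0.4588, -0.126 ,  0.064 ]), array([ 0.4626, -0.1246,  0.072 ])]
sec_b_top 0.63 [155.6 145.7] [array([ 0.4844, -0.0208,  0.064 ]), array([ 0.487, -0.024,  0.072])]
case 0.68 [309.9, 132.3] [ 0.51499349 -0.10192696  0.002     ]
z 0.08788881788412613 yaw -69.19882755829043
near [ 0.4637 -0.123 ] [-0.4  1.2 15.9]
far [ 0.5683 -0.083 ] [  -0.6 -110.8   16.2]
left [ 0.4871 -0.0273] [-81.5 -54.7  16. ]
right [ 0.5449 -0.1787] [ 80.5 -55.   16.1]
```

View pics/w4.png

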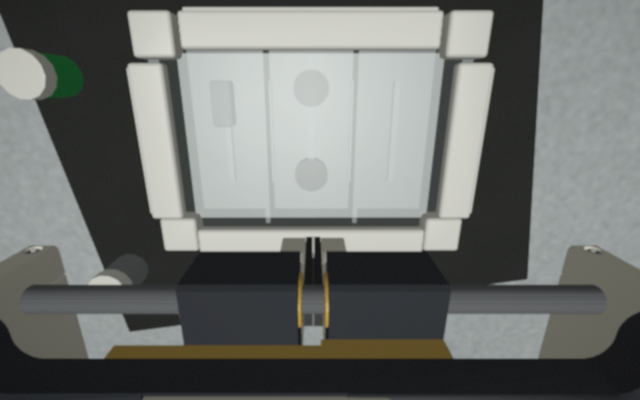

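```bash
python3 -m crank '[{"dx":0,"dy":2,"dz":8,"wx":0,"wy":0,"wz":0,"hand":0},{"dx":0,"dy":0,"dz":4,"wx":0,"wy":0,"wz":0,"hand":0},{"dx":0,"dy":0,"dz":2,"wx":0,"wy":0,"wz":0,"hand":0},{"dx":0,"dy":0,"dz":2,"wx":0,"wy":0,"wz":0,"hand":0}]'; python3 -m crank '[{"dx":0,"dy":0,"dz":2,"wx":0,"wy":0,"wz":0,"hand":0}]';python3 -m crank '[{"dx":0,"dy":0,"dz":2,"wx":0,"wy":0,"wz":0,"hand":0}]'
```

```text
time_s: 4.92
tcp_pos: [0.4616, -0.1238, 0.0707]
eef_rot: [179.9, 0.0, -69.2]
contact_force: [-3.2, 0.8, 6.4]
gripper_width: 0.0004
time_s: 5.05
tcp_pos: [0.4617, -0.1238, 0.0684]
eef_rot: [180.0, 0.0, -69.2]
contact_force: [-0.6, 0.5, -0.5]
gripper_width: 0.001
time_s: 5.18
tcp_pos: [0.4621, -0.1238, 0.0663]
eef_rot: [180.0, -0.0, -69.2]
contact_force: [0.1, 0.6, 0.3]
gripper_width: 0.0005
```

```bash
python3 -m crank '[{"dx":0,"dy":0,"dz":2,"wx":0,"wy":0,"wz":0,"hand":0}]';python3 -m crank '[{"dx":0,"dy":0,"dz":1,"wx":0,"wy":0,"wz":0,"hand":0}]'
```

```text
time_s: 5.3
tcp_pos: [0.4622, -0.1238, 0.065]
eef_rot: [180.0, -0.0, -69.2]
contact_force: [-9.3, 6.1, 27.2]
gripper_width: 0.0006
time_s: 5.42
tcp_pos: [0.4623, -0.1238, 0.0649]
eef_rot: [180.0, -0.0, -69.2]
contact_force: [-9.3, 5.4, 29.4]
gripper_width: 0.0001
```

The near section clicked: the force fell to 0, then it bottomed at z=0.065. Next, the far long section.

```bash
python3 -m crank '[{"dx":0,"dy":0,"dz":-35,"wx":0,"wy":0,"wz":0,"hand":0},{"dx":0,"dy":-58,"dz":0,"wx":0,"wy":0,"wz":0,"hand":0},{"dx":0,"dy":-58,"dz":0,"wx":0,"wy":0,"wz":0,"hand":0},{"dx":0,"dy":0,"dz":0,"wx":0,"wy":0,"wz":0,"hand":0},{"dx":0,"dy":0,"dz":0,"wx":0,"wy":0,"wz":0,"hand":0},{"dx":0,"dy":0,"dz":0,"wx":0,"wy":0,"wz":0,"hand":0}]'; python3 look.py pics/w5.png
python3 - <<'E'
from h import *
cv2.imwrite('pics/sc5.png',optics.capture('scene'))
im=cv2.imread('pics/sc5.png'); cv2.imwrite('pics/sc5z.png',cv2.resize(im[160:290,220:380],None,fx=4.5,fy=4.5,interpolation=cv2.INTER_CUBIC))
E
```

```text
time_s: 6.18
tcp_pos: [0.5695, -0.0829, 0.0984]
eef_rot: [180.0, 0.0, -69.2]
contact_force: [-0.1, -0.8, -0.3]
gripper_width: 0.0008
{'time_s': 6.175, 'joints': [11.1786, 17.9153, -21.5651, -0.0071, -50.5589, 99.605], 'tcp_pos': [0.5695, -0.0829, 0.0984], 'eef_rot': [179.9621, 0.012, -69.2209], 'contact_force': [-0.1491, -0.7796, -0.2877], 'gripper_width': 0.0008}
sec_b_top 0.63 [188.4 305.3] [array([ 0.4817, -0.0224,  0.064 ]), array([ 0.4886, -0.0236,  0.072 ])]
sec_b_top 0.58 [313.2 223.3] [array([ 0.5719, -0.0825,  0.064 ]), array([ 0.5751, -0.0813,  0.072 ])]
case 0.56 [312.5, 258.0] [ 0.51568486 -0.10328924  0.002     ]
```

View pics/w5.png

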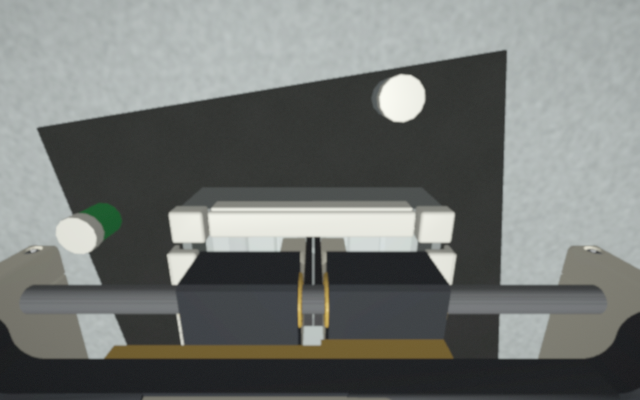

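View pics/sc5z.png

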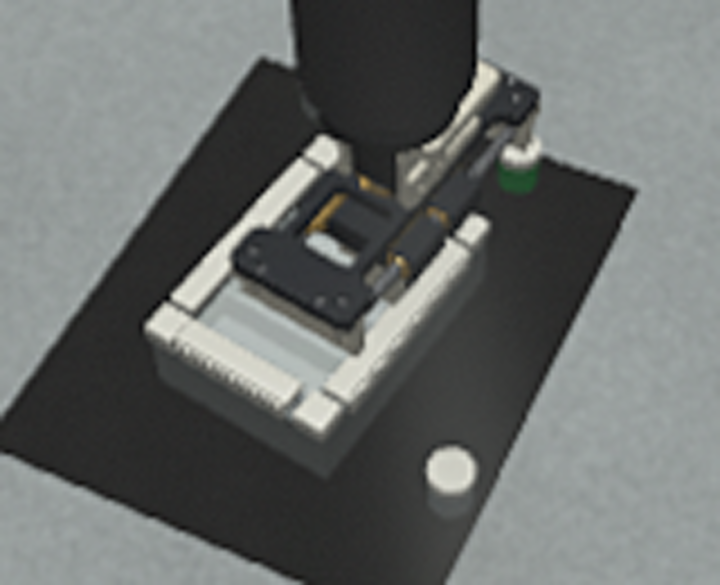

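The near section is now level with its corners. The far section (rows 208–237) still sits a few mm beyond the tips, so I'll shift 4 mm outward and press.

```bash
python3 -m crank '[{"dx":0,"dy":-4,"dz":18,"wx":0,"wy":0,"wz":0,"hand":0},{"dx":0,"dy":0,"dz":4,"wx":0,"wy":0,"wz":0,"hand":0},{"dx":0,"dy":0,"dz":2,"wx":0,"wy":0,"wz":0,"hand":0},{"dx":0,"dy":0,"dz":1,"wx":0,"wy":0,"wz":0,"hand":0}]'; for i in 1 ; do python3 -m crank '[{"dx":0,"dy":0,"dz":2,"wx":0,"wy":0,"wz":0,"hand":0}]'; done; python3 -m crank '[{"dx":0,"dy":0,"dz":2,"wx":0,"wy":0,"wz":0,"hand":0}]'
```

```text
time_s: 6.92
tcp_pos: [0.5742, -0.0812, 0.0734]
eef_rot: [180.0, -0.0, -69.2]
contact_force: [0.6, 0.5, 0.1]
gripper_width: 0.0004
time_s: 7.05
tcp_pos: [0.5745, -0.0811, 0.0718]
eef_rot: [-180.0, -0.0, -69.2]
contact_force: [-0.2, -0.4, 0.2]
gripper_width: 0.0006
time_s: 7.18
tcp_pos: [0.5744, -0.0812, 0.0697]
eef_rot: [-180.0, -0.0, -69.2]
contact_force: [0.3, -0.7, 0.9]
gripper_width: 0.0001
```

```bash
python3 -m crank '[{"dx":0,"dy":0,"dz":2,"wx":0,"wy":0,"wz":0,"hand":0}]'; python3 -m crank '[{"dx":0,"dy":0,"dz":2,"wx":0,"wy":0,"wz":0,"hand":0}]'; python3 -m crank '[{"dx":0,"dy":0,"dz":1,"wx":0,"wy":0,"wz":0,"hand":0}]'
```

```text
time_s: 7.3
tcp_pos: [0.5743, -0.0811, 0.0675]
eef_rot: [-180.0, -0.0, -69.2]
contact_force: [0.5, 0.3, 0.3]
gripper_width: 0.0006
time_s: 7.42
tcp_pos: [0.5743, -0.0812, 0.0655]
eef_rot: [-180.0, -0.0, -69.2]
contact_force: [0.8, -1.0, 0.4]
gripper_width: 0.0008
time_s: 7.55
tcp_pos: [0.5743, -0.0812, 0.0652]
eef_rot: [-180.0, -0.0, -69.2]
contact_force: [-4.3, 1.3, 12.6]
gripper_width: 0.0002
```

The far section was already shut: contact only at z=0.065. Next the short sections, turned a quarter.

```bash
python3 -m crank '[{"dx":0,"dy":0,"dz":-45,"wx":0,"wy":0,"wz":0,"hand":0},{"dx":0,"dy":0,"dz":0,"wx":0,"wy":0,"wz":10,"hand":0},{"dx":0,"dy":0,"dz":0,"wx":0,"wy":0,"wz":10,"hand":0},{"dx":0,"dy":0,"dz":0,"wx":0,"wy":0,"wz":10,"hand":0},{"dx":0,"dy":0,"dz":0,"wx":0,"wy":0,"wz":10,"hand":0},{"dx":0,"dy":0,"dz":0,"wx":0,"wy":0,"wz":10,"hand":0},{"dx":0,"dy":0,"dz":0,"wx":0,"wy":0,"wz":10,"hand":0},{"dx":0,"dy":0,"dz":0,"wx":0,"wy":0,"wz":10,"hand":0},{"dx":0,"dy":0,"dz":0,"wx":0,"wy":0,"wz":10,"hand":0},{"dx":0,"dy":0,"dz":0,"wx":0,"wy":0,"wz":10,"hand":0}]'; python3 -m crank '[{"dx":29,"dy":41,"dz":0,"wx":0,"wy":0,"wz":0,"hand":0},{"dx":29,"dy":41,"dz":0,"wx":0,"wy":0,"wz":0,"hand":0},{"dx":0,"dy":0,"dz":0,"wx":0,"wy":0,"wz":0,"hand":0},{"dx":0,"dy":0,"dz":0,"wx":0,"wy":0,"wz":0,"hand":0},{"dx":0,"dy":0,"dz":0,"wx":0,"wy":0,"wz":0,"hand":0}]';  python3 look.py pics/w6.png; python3 to.py '(.518,-.102)' -69.1
```

```text
time_s: 8.8
tcp_pos: [0.5742, -0.0812, 0.1095]
eef_rot: [180.0, -0.0, -159.5]
contact_force: [-0.1, 0.5, 0.4]
gripper_width: 0.0006
time_s: 9.43
tcp_pos: [0.4917, -0.0253, 0.1096]
eef_rot: [-180.0, 0.0, -159.2]
contact_force: [-0.5, 0.3, 0.5]
gripper_width: 0.0006
{'time_s': 9.425, 'joints': [19.9886, 9.8763, -31.082, 0.011, -49.026, 0.7778], 'tcp_pos': [0.4917, -0.0253, 0.1096], 'eef_rot': [-179.9915, 0.0155, -159.2264], 'contact_force': [-0.4956, 0.2646, 0.5133], 'gripper_width': 0.0006}
sec_a_top 0.62 [414.3  98.4] [array([ 0.4625, -0.1219,  0.064 ]), array([ 0.4648, -0.1212,  0.072 ])]
sec_b_top 0.8 [319.8 229.1] [array([ 0.4848, -0.0211,  0.064 ]), array([ 0.4862, -0.0244,  0.072 ])]
sec_b_top 0.71 [316.   95.7] [array([ 0.5187, -0.1022,  0.064 ]), array([ 0.5188, -0.1023,  0.072 ])]
case 0.83 [319.5, 96.1] [ 0.5150468  -0.10202734  0.002     ]
z 0.10927003766177182 yaw -159.25012082871527
near [ 0.4657 -0.122 ] [ 58.  -81.2  37.3]
far [ 0.5703 -0.082 ] [-54.  -80.9  37.2]
left [ 0.4891 -0.0263] [ 2.2 -0.1 37.3]
right [ 0.5469 -0.1777] [   1.8 -162.1   37.3]
```

View pics/w6.png

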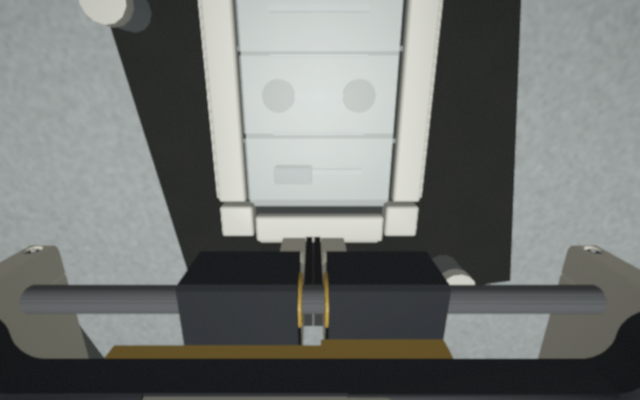

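Left section stands proud (rows 215–242, beyond the corner blocks), and the tips are over it.

```bash
python3 -m crank '[{"dx":2,"dy":2,"dz":28,"wx":0,"wy":0,"wz":0,"hand":0},{"dx":0,"dy":0,"dz":5,"wx":0,"wy":0,"wz":0,"hand":0},{"dx":0,"dy":0,"dz":3,"wx":0,"wy":0,"wz":0,"hand":0},{"dx":0,"dy":0,"dz":2,"wx":0,"wy":0,"wz":0,"hand":0}]'; python3 -m crank '[{"dx":0,"dy":0,"dz":2,"wx":0,"wy":0,"wz":0,"hand":0}]';python3 -m crank '[{"dx":0,"dy":0,"dz":2,"wx":0,"wy":0,"wz":0,"hand":0}]';python3 -m crank '[{"dx":0,"dy":0,"dz":2,"wx":0,"wy":0,"wz":0,"hand":0}]'
```

```text
time_s: 10.12
tcp_pos: [0.4887, -0.0241, 0.0726]
eef_rot: [-180.0, 0.0, -159.2]
contact_force: [-4.9, -0.1, 10.7]
gripper_width: 0.0002
time_s: 10.25
tcp_pos: [0.4887, -0.0241, 0.0707]
eef_rot: [-180.0, 0.0, -159.2]
contact_force: [-2.7, -1.4, 6.4]
gripper_width: 0.0005
time_s: 10.38
tcp_pos: [0.4887, -0.024, 0.0684]
eef_rot: [-180.0, 0.1, -159.2]
contact_force: [0.1, 0.1, 0.0]
gripper_width: 0.0006
time_s: 10.5
tcp_pos: [0.4889, -0.0238, 0.066]
eef_rot: [-180.0, 0.1, -159.2]
contact_force: [0.0, 0.2, 0.4]
gripper_width: 0.0006
```

Snapped. I'll confirm the bottom, then go to the right short section (165 mm along tool −y).

```bash
python3 -m crank '[{"dx":0,"dy":0,"dz":2,"wx":0,"wy":0,"wz":0,"hand":0}]'; python3 -m crank '[{"dx":0,"dy":0,"dz":-40,"wx":0,"wy":0,"wz":0,"hand":0},{"dx":0,"dy":-55,"dz":0,"wx":0,"wy":0,"wz":0,"hand":0},{"dx":0,"dy":-55,"dz":0,"wx":0,"wy":0,"wz":0,"hand":0},{"dx":0,"dy":-54,"dz":0,"wx":0,"wy":0,"wz":0,"hand":0},{"dx":0,"dy":0,"dz":0,"wx":0,"wy":0,"wz":0,"hand":0},{"dx":0,"dy":0,"dz":0,"wx":0,"wy":0,"wz":0,"hand":0},{"dx":0,"dy":0,"dz":0,"wx":0,"wy":0,"wz":0,"hand":0}]';  python3 look.py pics/w7.png; python3 to.py '(.518,-.102)' -69.1
```

```text
time_s: 10.62
tcp_pos: [0.489, -0.0239, 0.0649]
eef_rot: [-180.0, 0.0, -159.2]
contact_force: [-11.5, 3.9, 32.8]
gripper_width: 0.0004
time_s: 11.5
tcp_pos: [0.5463, -0.1764, 0.1036]
eef_rot: [180.0, -0.0, -159.1]
contact_force: [-0.4, -0.5, -0.3]
gripper_width: 0.0001
{'time_s': 11.5, 'joints': [1.6168, 17.4404, -21.4493, -0.0066, -51.114, 19.2454], 'tcp_pos': [0.5463, -0.1764, 0.1036], 'eef_rot': [179.994, -0.0018, -159.1419], 'contact_force': [-0.3746, -0.5397, -0.3443], 'gripper_width': 0.0001}
case 0.89 [311.6, 278.4] [ 0.51814131 -0.10007502  0.002     ]
z 0.10385250545074651 yaw -159.12249139160957
near [ 0.4657 -0.122 ] [56.2 79.7 31.8]
far [ 0.5703 -0.082 ] [-55.8  79.8  31.9]
left [ 0.4891 -0.0263] [  0.3 160.8  31.8]
right [ 0.5469 -0.1777] [ 0.2 -1.2 31.9]
```

View pics/w7.png

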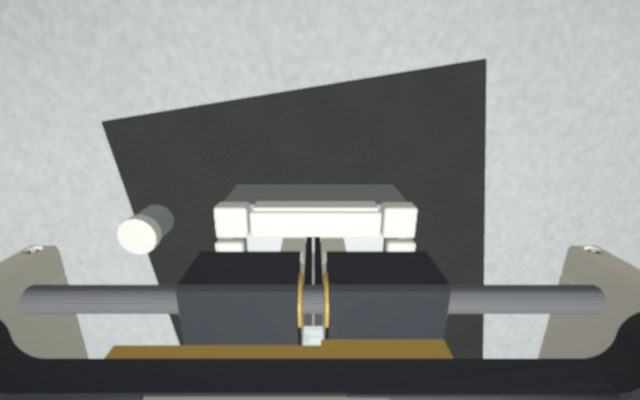

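```bash
python3 -m crank '[{"dx":0,"dy":-4,"dz":22,"wx":0,"wy":0,"wz":0,"hand":0},{"dx":0,"dy":0,"dz":5,"wx":0,"wy":0,"wz":0,"hand":0},{"dx":0,"dy":0,"dz":3,"wx":0,"wy":0,"wz":0,"hand":0},{"dx":0,"dy":0,"dz":2,"wx":0,"wy":0,"wz":0,"hand":0}]'; python3 -m crank '[{"dx":0,"dy":0,"dz":2,"wx":0,"wy":0,"wz":0,"hand":0}]';python3 -m crank '[{"dx":0,"dy":0,"dz":2,"wx":0,"wy":0,"wz":0,"hand":0}]';python3 -m crank '[{"dx":0,"dy":0,"dz":2,"wx":0,"wy":0,"wz":0,"hand":0}]'
```

```text
time_s: 12.2
tcp_pos: [0.5481, -0.1808, 0.0727]
eef_rot: [-180.0, 0.0, -159.2]
contact_force: [-4.2, 2.8, 12.0]
gripper_width: 0.0004
time_s: 12.32
tcp_pos: [0.5481, -0.1808, 0.071]
eef_rot: [-180.0, 0.0, -159.2]
contact_force: [-2.4, 1.8, 5.5]
gripper_width: 0.0004
time_s: 12.45
tcp_pos: [0.5482, -0.1808, 0.0685]
eef_rot: [-180.0, 0.0, -159.2]
contact_force: [0.3, 0.8, -0.4]
gripper_width: 0.0006
time_s: 12.58
tcp_pos: [0.5484, -0.1809, 0.0659]
eef_rot: [-180.0, 0.1, -159.2]
contact_force: [-0.6, -0.5, 0.5]
gripper_width: 0.0005
```

Snapped too. I'll confirm the bottom, retreat straight up and look at the whole lid.

```bash
python3 -m crank '[{"dx":0,"dy":0,"dz":2,"wx":0,"wy":0,"wz":0,"hand":0}]'; python3 -m crank '[{"dx":0,"dy":0,"dz":-50,"wx":0,"wy":0,"wz":0,"hand":0},{"dx":0,"dy":40,"dz":-45,"wx":0,"wy":0,"wz":0,"hand":0},{"dx":0,"dy":50,"dz":-35,"wx":0,"wy":0,"wz":0,"hand":0},{"dx":0,"dy":55,"dz":0,"wx":0,"wy":0,"wz":0,"hand":0},{"dx":0,"dy":0,"dz":0,"wx":0,"wy":0,"wz":0,"hand":0},{"dx":0,"dy":0,"dz":0,"wx":0,"wy":0,"wz":0,"hand":0},{"dx":0,"dy":0,"dz":0,"wx":0,"wy":0,"wz":0,"hand":0}]';  python3 look.py pics/w8.png; python3 ov.py pics/w8.png pics/w8o.png '(.518,-.102)' -69.1 200,440,20,250
python3 - <<'E'
from h import *
im=optics.capture('scene'); cv2.imwrite('pics/sc8z.png',cv2.resize(im[160:310,200:400],None,fx=4,fy=4,interpolation=cv2.INTER_CUBIC))
im=optics.capture('top'); cv2.imwrite('pics/top8.png',im)
E
```

```text
time_s: 12.7
tcp_pos: [0.5484, -0.181, 0.065]
eef_rot: [-180.0, 0.0, -159.2]
contact_force: [-8.1, 6.0, 25.7]
gripper_width: 0.0004
time_s: 13.58
tcp_pos: [0.4967, -0.0462, 0.1932]
eef_rot: [-180.0, -0.0, -159.3]
contact_force: [0.8, -0.0, -0.4]
gripper_width: 0.0009
{'time_s': 13.575, 'joints': [17.3073, 5.3605, -23.8913, 0.007, -60.7878, 3.4276], 'tcp_pos': [0.4967, -0.0462, 0.1932], 'eef_rot': [-179.9963, -0.0398, -159.2618], 'contact_force': [0.82, -0.0401, -0.3833], 'gripper_width': 0.0009}
sec_a_top 0.59 [382.2 118.8] [array([ 0.4615, -0.1244,  0.064 ]), array([ 0.4633, -0.1245,  0.072 ])]
sec_b_top 0.8 [311.  208.2] [array([ 0.4901, -0.0248,  0.064 ]), array([ 0.4911, -0.0276,  0.072 ])]
case 0.95 [91.1, 348.0] [0.68849164 0.2904242  0.002     ]
case 0.56 [314.0, 114.8] [ 0.51629998 -0.102381    0.002     ]
```

View pics/w8o.png

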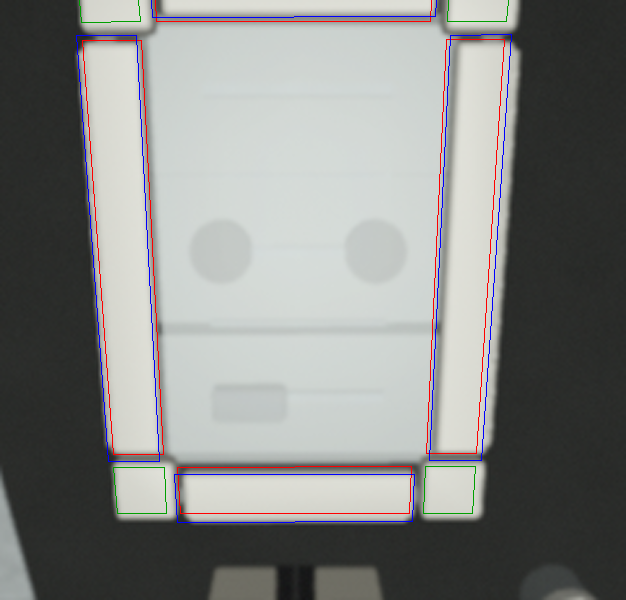

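View pics/w8.png

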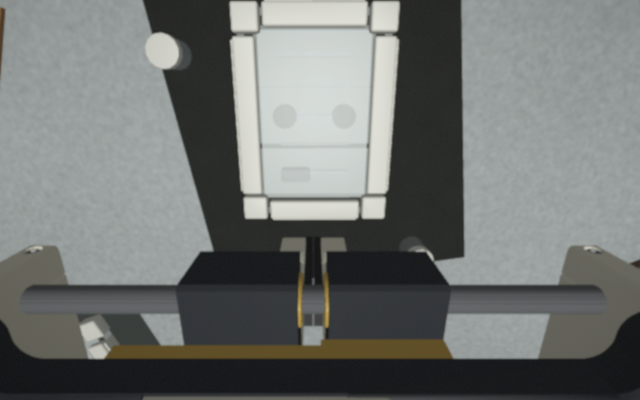

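View pics/sc8z.png

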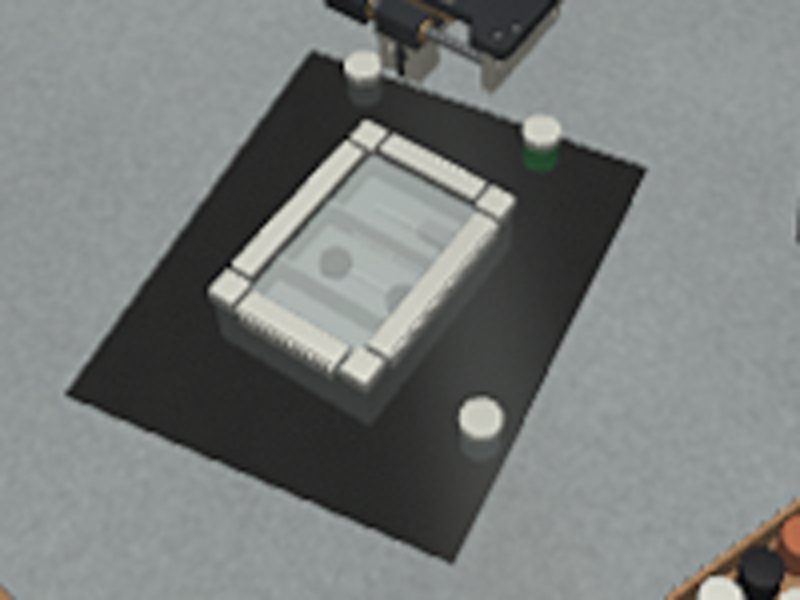

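The last pictures show all four rim sections level with their corner blocks. The case and the three pots are where they were, and the gripper is clear. Handing in.

```bash
python3 -c "
from plant import order
print(order.close_job())"
```

```text
the job is handed in; nothing more can be done
None
```

I pressed all four rim sections of the case on the dark mat and handed the job in at about 13.7 s. My last checks show all four sections shut; `close_job` reports no verdict.

- **Which case:** I took the one on the mat, 0.53 m from the base, and left the look-alike at 0.74 m alone.
- **Sections that stood proud:** the near long section and the left and right short sections. Each resisted with about 6 to 12 N at the readings taken, went slack as it snapped, and then bottomed at z = 0.065 m. That is the shut height if the mat is about 3 mm thick.
- **Section already shut:** the far long section gave no resistance until z = 0.065 m. It was only touched, with about 13 N.
- **Forces:** the highest upward force I read was 33 N, when the left section bottomed. The pane was not touched.
- **Last pictures:** the wrist and scene pictures show all four sections level with their corners and the fingers clear. The case lies within a few mm of its first measured place, and the three pots look unmoved. I did not measure the other bystanders again.
- **Disagreements:** the finder and my outline of the case differed by 2 to 4 mm, so I shifted the far and right presses 4 mm outward. By eye in the earlier pictures, the far section had looked proud and the right one shut; the force readings showed the opposite for both.

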